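Take the safety cap off the tablet tub

TASK

Open the cleaning-tablet tub that has the orange safety cap: squeeze the cap's two side tabs inward, keep them squeezed while turning the cap about a sixth of a turn, then lift it off the neck. Put the cap down flat, right way up, near the middle of the sheet pan, and leave the tub with the blue cap closed.

Things in the scene. Friction and masses are not known exactly. Their poses are not given: they have to be found in the camera images.
- cap_orange: orange safety cap, round, 52 mm across, 44 mm high, about 85 g. Origin: centre of its lower edge, z up; squeeze tabs at +y and -y. Closed: 72 mm above the tub's origin, axes as the tub's, 2 mm of play upward. Lugs let it come straight up only when turned 40 to 140 degrees from closed, either way (60 is best). Hold it by the squeezed tabs to turn, lift and put down
- cap_orange_grip (a point): where to squeeze from above, fingers closing along the cap's y: point on the cap's axis, 32 mm above its lower edge (104 mm above the freezer top when closed). Pads are 20 mm wide, 14 to 37 mm above the lower edge. Stop blocks on the tub reach 8 mm above that edge: keep fingertips above them
- cap_orange_left (a joint): inward travel of the tab at the cap's +y, m: 0 = sprung out, 0.006 = fully squeezed; spring 2.4 N to 6 N. Outer faces of the two tabs are 66 mm apart at rest, 54 mm squeezed. Until squeezed beyond 0.0045, its tooth sits between two stop blocks on the tub and the cap cannot turn
- cap_orange_right (a joint): the same for the tab at the cap's -y side
- tub_orange: white tub with orange band, 92 mm across (104 at its dark foot), fixed to the freezer top. Origin: centre of its underside, z up. Flat shoulder at z = 70 mm, neck above it 42 mm across up to z = 88, then 34 up to z = 110; closed tub 116 mm high. Its y axis points to the closed cap's +y tab
- pan: aluminium sheet pan, 344 mm along its x, 254 mm along its y, 26 mm high, loose on the freezer top. Origin: centre of its underside; the flat floor, 4 mm thick, covers about x -145 to 130 mm, y -98 to 98 mm
- cap_blue: blue safety cap, round, 52 mm across, 44 mm high, about 85 g. Origin: centre of its lower edge, z up; squeeze tabs at +y and -y. A bystander on a like tub: leave it closed
- tub_blue: white tub with blue band, 92 mm across (104 at its dark foot), fixed to the freezer top. Origin: centre of its underside, z up. Flat shoulder at z = 70 mm, neck above it 42 mm across up to z = 88, then 34 up to z = 110; closed tub 116 mm high. 
Things that resemble listed ones, but are neither listed nor needed, are in the scene too. Several things have the shape of the cap_orange; the one meant has the colours described above.

How it is judged (in metres and radians):
On the way, in this order (a step that is already met when the one before it is completed fails the run):
1. both tabs of the orange cap are squeezed and the cap, still down on its neck, is turned more than 25 degrees from closed (value of joint each of cap_orange_left, cap_orange_right above 0.004 m and angle between the y axis of cap_orange and the y axis of tub_orange, either way round above 0.44 rad and z of cap_orange in the frame of tub_orange below 0.078 m and horizontal distance between cap_orange and tub_orange below 0.006 m), for 0.1 s.
2. the orange cap is lifted clear off the neck (z of cap_orange in the frame of tub_orange above 0.1 m), for 0.1 s.
At the end, for the whole second after the job is handed in: the orange cap rests on the pan's floor, right way up (within 8 degrees), its centre within 110 mm of the pan's centre along the pan's length and 75 mm across, at rest and released; the pan lies flat (x of cap_orange in the frame of pan between -0.11 and 0.11 m and y of cap_orange in the frame of pan between -0.075 and 0.075 m and z of cap_orange in the frame of pan below 0.012 m and angle between cap_orange's own z axis and vertical below 0.15 rad and linear speed of cap_orange below 0.02 m/s and angle between pan's own z axis and vertical below 0.1 rad); the robot touches nothing.
It fails at once if the blue cap is turned more than 15 degrees or moved more than 15 mm (distance of cap_blue from where it was at the start of the episode above 0.015 m or angle between the y axis of cap_blue and the y axis of tub_blue, either way round above 0.26 rad).
It also fails if it takes over 42 s, if anything falls off the work surface, if the arm or the gripper's body presses on something with over 40 N, if the wrist force passes 120 N, or if a joint passes its speed limit or range.

ROBOT

A 7-joint arm with a two-finger parallel gripper is mounted at the origin on a cart in front of the work surface, level with it; the furniture and walls round the work are solid. World frame = base frame: x ahead of the robot, y to its left, z up, the work surface at z = 0. Lengths are in m, angles in degrees, forces in N, time in s.
With the tool pointing down it reaches from about 0.4 to 0.85 m from the base axis. Payload 10.4 kg.
Tool frame: the origin (TCP) lies on the centre line of the jaws, within the pads' length; the fingertips stand 11 mm ahead of it and the grasp point (between the pads) lies 8 mm behind it; z points along the fingers, y is the line along which they close (so a half turn about z gives the same grasp; the last joint's range is limited). The gripper opens to 85 mm and grips with 20 to 120 N. Pads are 22 mm wide; open, the fingers measure 114 mm over their backs; the gripper's body (76 mm by 85 mm) begins 54 mm behind the grasp point. The pads swing forward as they close: fully open they stand 13 mm farther back than shut.
Start: joints at [64.996, 19.034, -3.707, 83.658, 1.238, 77.344, -5.071], TCP at [0.251, -0.572, 0.242] pointing down, gripper open.
Joint ranges: [-148.97, 148.97], [-28.65, 121.19], [-84.17, 76.75], [9.2, 138.47], [-72.65, 252.65], [3.7, 117.97], [-149.18, 149.18]. Speed limits (degrees/s): [127.2, 127.2, 159.86, 159.86, 180, 180, 180].

INTERFACE

Orientations are given as a 3x3 rotation matrix whose columns are the frame's x, y, z axes.
In Python, from station import state, cams, bot gives the robot as it stands. The module is installed in compiled form; this text tells all that it offers.
- The arm moves only by the tool carry_out, never from a script. Its arguments are lists of equal length, an entry for each row: "slide": the shift along the tool's x, y, z in mm, a list of three; "dr": the turn, a rotation vector about the tool's x, y, z in rad, a list of three; "grip": the finger opening in mm, from 0 to 85.4. In form: {"slide": [[dx, dy, dz], ...], "dr": [[rx, ry, rz], ...], "grip": [grip, ...]}. A call has 1 to 8 rows; each row is the pose to reach, as a shift and turn from the pose commanded when the call began, along the tool's axes at that moment; what a row does not reach only later rows make up. A row lasts 1/10 s, in which the tool goes at most 50 mm and 8.59 degrees, less where a joint would pass 70% of its speed; a pose out of reach is approached as far as the arm can. A call with a gripper value outside its range is refused whole. The fingers move at their own pace and stop on an object; "force" is the grip in N (left out, the last holds). Time passes only in rows, so rows that repeat a pose let the fingers close. It gives the time, the measured TCP pose, the force, the opening and the grip force at its end, in the units of the state.
- state(): the state, without advancing time (a new reading comes with each control period).
- cams.camera(name): name is "scene" or "side" or "wrist"; returns the picture (400x640x3 uint8, red, green, blue); there is no depth.
- cams.camera_info(name): a dict with "intrinsics" (3x3 intrinsics, pixels), "R" (3x3) and "t" (3): a world point X has camera coordinates R X + t. Camera axes: x right, y down, z forward; pixel columns grow to the right and rows downward; lengths in m; the calibration is good to about 2 mm. A picture is of the moment at which its call begins: read the wrist's pose just before it. camera_info takes no time and is no camera call; for the wrist camera it gives the pose at the moment of the call.
- bot.finish_job(): hands the job in; it is judged then, once.
The state is a dict: "clock": time; "joints": joint angles; "qd": joint speeds; "effort": joint torques, N m; "eef_pos": TCP position; "tool_rot": TCP orientation; "contact_force": force on the tool from outside, world axes, zero at the start; "moment": the same for the moment, N m; "gripper_width": opening from 0.0 (shut) to 1.0 (fully open); "grasp_force": force on a finger pad.
Only numpy, scipy, OpenCV 4.12 (cv2) and the standard library are available. Lean on these libraries where they do the work, as an engineer would, in place of code of your own. Each camera call takes 0.05 s, during which the arm holds its last target. There are 200 camera calls.

## Working session

There is one attempt and no reset: what is moved stays moved. The work goes in short steps, Python scripts to look and compute and a tool call to move; the robot and the scene stay as the last step left them, time stands still between calls to the robot, and variables do not carry over. Pictures are saved under pics/ and viewed, at most 10 in all, crops included, and the job is handed in when it is done.

Besides the shell and the picture viewer there is one more tool, called after ">>>" as name(argument=value, ...), one argument or row to a line, values as JSON. carry_out: Moves the arm, as the interface text tells. Its arguments: {"type":"object","properties":{"slide":{"type":"array"},"dr":{"type":"array"},"grip":{"type":"array"},"force":{"type":"number"}},"required":["slide","dr","grip"]}

```bash
mkdir -p pics
python3 - <<'E'
from station import state,cams,bot
import cv2,numpy as np
s=state();print(s['clock'],s['eef_pos'],np.round(s['tool_rot'],3),s['gripper_width'])
for n in("scene","side"):
    im=cams.camera(n);cv2.imwrite(f"pics/{n}0.png",im[:,:,::-1])
    i=cams.camera_info(n);print(n,np.round(i['intrinsics'],1),np.round(i['R'],4),np.round(i['t'],4))
E
```

```text
0.0 [ 0.2511184  -0.57192275  0.24146251] [[ 0.916  0.402 -0.001]
 [ 0.402 -0.916  0.001]
 [-0.    -0.002 -1.   ]] 0.9971925437259511
scene [[405.5   0.  325.8]
 [  0.  405.5 199. ]
 [  0.    0.    1. ]] [[-0.8557 -0.5175  0.0033]
 [-0.2882  0.4714 -0.8335]
 [ 0.4298 -0.7142 -0.5525]] [0.5039 0.2083 0.7765]
side [[362.8   0.  318.8]
 [  0.  362.8 201.9]
 [  0.    0.    1. ]] [[-0.8878 -0.46    0.0118]
 [-0.1639  0.2922 -0.9422]
 [ 0.43   -0.8385 -0.3348]] [0.5381 0.1665 0.6716]
```

View pics/scene0.png

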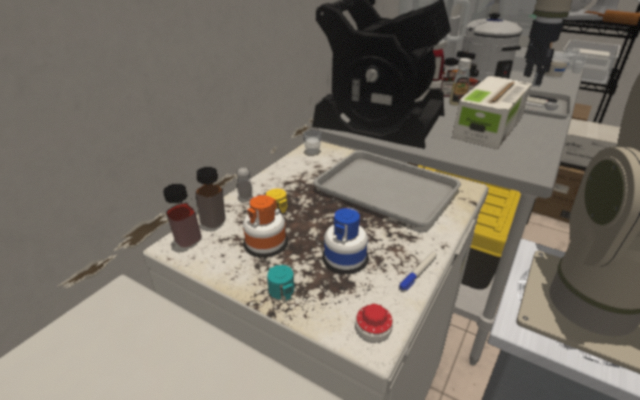

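View pics/side0.png

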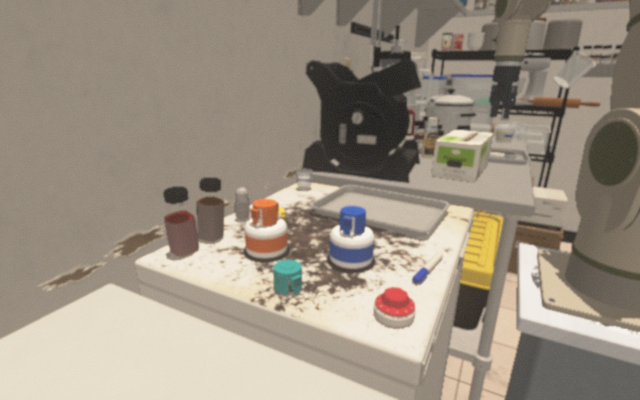

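Scene view: the tub with the orange cap is at about (264,225), the blue one at (346,240) and the pan at (388,187). Cap-shaped candidates are orange (262,208), blue (346,222), yellow (276,200) and teal (281,282). The orange cap on the orange-banded tub fits the description. I'll confirm it in an enlarged crop.

```bash
python3 - <<'E'
import cv2,numpy as np
a=cv2.imread("pics/scene0.png")[180:265,225:310];b=cv2.imread("pics/side0.png")[185:270,225:310]
cv2.imwrite("pics/crop0.png",np.hstack([cv2.resize(x,(400,400),interpolation=cv2.INTER_CUBIC) for x in(a,b)]))
E
cat > h.py <<'E'
from station import state,cams,bot
import cv2,numpy as np
def ray(n,u,v,i=None):
    i=i or cams.camera_info(n);R=np.array(i['R']);t=np.array(i['t'])
    return -R.T@t, R.T@np.linalg.solve(np.array(i['intrinsics']),[u,v,1])
def atz(n,u,v,z,i=None):
    c,d=ray(n,u,v,i);return c+d*(z-c[2])/d[2]
def tri(p,q):
    (c1,d1),(c2,d2)=p,q
    s=np.linalg.lstsq(np.c_[d1,-d2],c2-c1,rcond=None)[0]
    return (c1+s[0]*d1+c2+s[1]*d2)/2,np.linalg.norm(c1+s[0]*d1-c2-s[1]*d2)
E
python3 - <<'E'
from h import *
np.set_printoptions(precision=3,suppress=True)
for nm,a,b in(("orange band bottom mid",(265,248),(266,256)),("captop",(262,203),(265,207)),("bluetop",(347,216),(353,213))):
    print(nm,atz("scene",*a,.116 if 'top' in nm else 0),atz("side",*b,.116 if 'top' in nm else 0),tri(ray("scene",*a),ray("side",*b)))
print("pan corners",[atz("scene",u,v,.026) for u,v in((355,154),(459,183),(424,221),(317,184))])
E
```

```text
orange band bottom mid [0.639 0.184 0.   ] [0.637 0.189 0.   ] (array([ 0.645,  0.178, -0.007]), np.float64(0.0006721260774752017))
captop [0.643 0.174 0.116] [0.631 0.194 0.116] (array([0.661, 0.154, 0.098]), np.float64(0.0008614912578072005))
bluetop [0.466 0.121 0.116] [0.46  0.137 0.116] (array([0.474, 0.105, 0.103]), np.float64(0.0009496933983311971))
pan corners [array([ 0.658, -0.288,  0.026]), array([ 0.335, -0.284,  0.026]), array([ 0.357, -0.067,  0.026]), array([ 0.664, -0.077,  0.026])]
```

View pics/crop0.png

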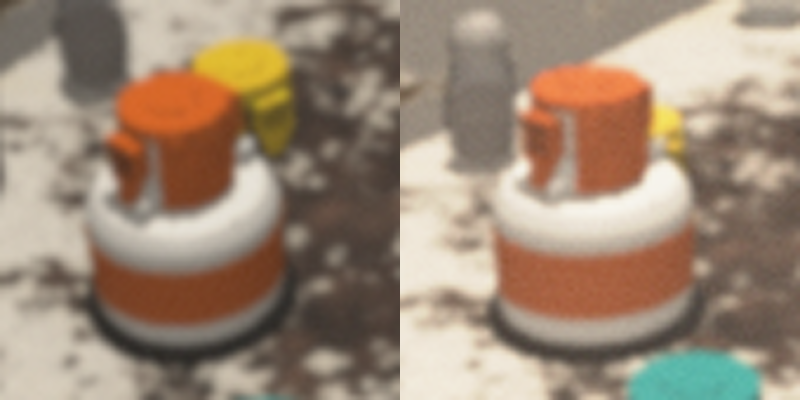

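The crop confirms it: an orange cap on the orange-banded tub, with a loose yellow cap behind it. The cap top is at scene (263,202) and side (266,203), and its left tab is at scene (252,215).

Run:
```python
from h import *
np.set_printoptions(precision=4,suppress=True)
c1=atz("scene",262.8,201.9,.116);c2=atz("side",265.8,203.1,.116);print(c1,c2,tri(ray("scene",262.8,201.9),ray("side",265.8,203.1)))
for z in(.098,):
  t1=atz("scene",252,215,z);t2=atz("side",253.7,213.5,z);print(t1-c1,t2-c2,[np.degrees(np.arctan2(*(d[1::-1]))) for d in(t1-c1,t2-c2)])
print("yellow",atz("scene",277,196,.044))
s=state();R=np.array(s['tool_rot']);g=(c1+c2)/2
# yaw of tool y, delta
print("tool y yaw",np.degrees(np.arctan2(R[1,1],R[0,1])),"slide mm to above",1000*R.T@(np.array([g[0]-.0,g[1],.26])-s['eef_pos']))
i=cams.camera_info("wrist");Rw=np.array(i['R']);print("wristcam pos in tool",R.T@(-Rw.T@np.array(i['t'])-s['eef_pos']),"axes",(Rw@R).T,i['intrinsics'][0])
```

```text
[0.6441 0.1702 0.116 ] [0.6433 0.1736 0.116 ] (array([0.6477, 0.1668, 0.1129]), np.float64(0.0009409398052065042))
[ 0.0064  0.0308 -0.018 ] [ 0.0144  0.0241 -0.018 ] [np.float64(78.30937127986702), np.float64(59.17045807707917)]
yellow [0.7026 0.0495 0.044 ]
tool y yaw -66.29085112334859 slide mm to above [ 658.5225 -523.3067  -17.7988]
wristcam pos in tool [ 0.0765  0.0004 -0.1312] axes [[ 0.0009 -0.9523 -0.3051]
 [ 1.      0.0007  0.0007]
 [-0.0004 -0.3051  0.9523]] [289.0968   0.     317.6123]
```

>>> carry_out(
  slide=[
    [39,-31,0],
    [78,-62,0],
    [117,-93,0],
    [156,-124,0],
    [195,-155,0],
    [234,-186,0],
    [273,-217,0],
    [312,-248,0],
  ],
  dr=[
    [0,0,0],
    [0,0,0],
    [0,0,0],
    [0,0,0],
    [0,0,0],
    [0,0,0],
    [0,0,0],
    [0,0,0],
  ],
  grip=[85,85,85,85,85,85,85,85],
)

```text
clock: 0.9
eef_pos: [0.4376, -0.2178, 0.2422]
tool_rot: [[0.916, 0.402, -0.0], [0.402, -0.916, -0.0], [-0.0, 0.0, -1.0]]
contact_force: [0.9, -1.3, -0.0]
gripper_width: 0.994
grasp_force: 0.0
```

>>> carry_out(
  slide=[
    [39,-31,-2],
    [78,-62,-4],
    [117,-93,-6],
    [156,-124,-8],
    [195,-155,-10],
    [234,-186,-12],
    [273,-217,-14],
    [312,-248,-16],
  ],
  dr=[
    [0,0,0.1],
    [0,0,0.2],
    [0,0,0.3],
    [0,0,0.4],
    [0,0,0.5],
    [0,0,0.6],
    [0,0,0.7],
    [0,0,0.76],
  ],
  grip=[85,85,85,85,85,85,85,85],
)

```text
clock: 1.7
eef_pos: [0.6238, 0.1343, 0.258]
tool_rot: [[0.939, -0.344, -0.0], [-0.344, -0.939, -0.0], [-0.0, 0.001, -1.0]]
contact_force: [1.2, 0.6, 0.9]
gripper_width: 1.0
grasp_force: 0.0
```

>>> carry_out(
  slide=[
    [7,-40,0],
    [7,-40,0],
    [7,-40,0],
  ],
  dr=[
    [0,0,0],
    [0,0,0],
    [0,0,0],
  ],
  grip=[85,85,85],
)

```text
clock: 2.0
eef_pos: [0.6431, 0.169, 0.2572]
tool_rot: [[0.941, -0.337, -0.002], [-0.337, -0.941, -0.0], [-0.002, 0.001, -1.0]]
contact_force: [0.0, -1.1, -0.2]
gripper_width: 0.997
grasp_force: 0.0
```

Run:
```python
from h import *
import pickle
s=state();i=cams.camera_info("wrist");im=cams.camera("wrist");pickle.dump((s,i,im),open("w1.pkl","wb"))
print(s['eef_pos'],np.round(s['joints'],0))
cv2.imwrite("pics/w1.png",im[:,:,::-1])
```

```text
[0.64310855 0.16901231 0.25722956] [   4.   27.  -32.   74.   14.   83. -137.]
```

View pics/w1.png

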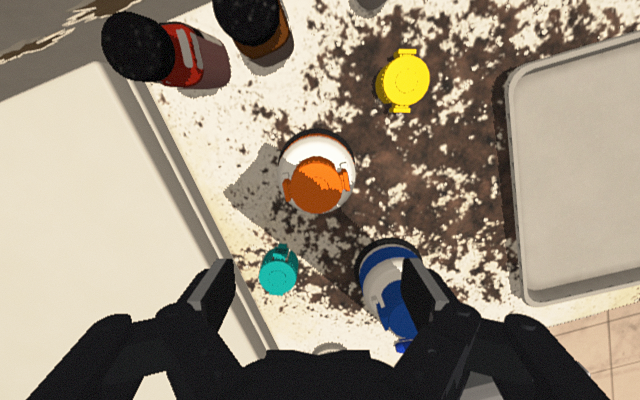

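The wrist view shows the orange cap at (317,185), with tabs at (287,187) and (346,180). Joint 7 is near its limit, so I'll use the half-turned grasp. First I'll take a precise look.

Run:
```python
from h import *
import pickle
s,i,im=pickle.load(open("w1.pkl","rb"))
cv2.imwrite("pics/w1c.png",cv2.resize(im[120:225,260:380,::-1],None,fx=6,fy=5.7,interpolation=cv2.INTER_CUBIC)[:600])
hsv=cv2.cvtColor(im,cv2.COLOR_RGB2HSV);m=cv2.inRange(hsv,(5,150,120),(16,255,255))
m[:,:260]=0;m[:,380:]=0;m[:120]=0;m[225:]=0
v,u=np.nonzero(m);P=np.array([atz("w",a,b,.112,i)[:2] for a,b in zip(u,v)])
print(len(P),P.mean(0),P.min(0),P.max(0))
c=P.mean(0);d=P-c;r=np.linalg.norm(d,axis=1);a=np.degrees(np.arctan2(d[:,1],d[:,0]))
for k in range(-180,180,15):
    q=(a>=k)&(a<k+15);print(k+7.5,round(1000*r[q].max(),1),end="; ")
```

```text
2643 [0.65254194 0.16566415] [0.62292479 0.12604656] [0.69974084 0.1993394 ]
-172.5 29.4; -157.5 28.3; -142.5 27.4; -127.5 32.3; -112.5 33.3; -97.5 31.9; -82.5 31.7; -67.5 44.4; -52.5 46.5; -37.5 48.0; -22.5 48.1; -7.5 47.6; 7.5 46.4; 22.5 44.5; 37.5 24.9; 52.5 27.6; 67.5 33.2; 82.5 32.8; 97.5 33.9; 112.5 28.6; 127.5 29.2; 142.5 29.5; 157.5 30.0; 172.5 30.2;
```

View pics/w1c.png

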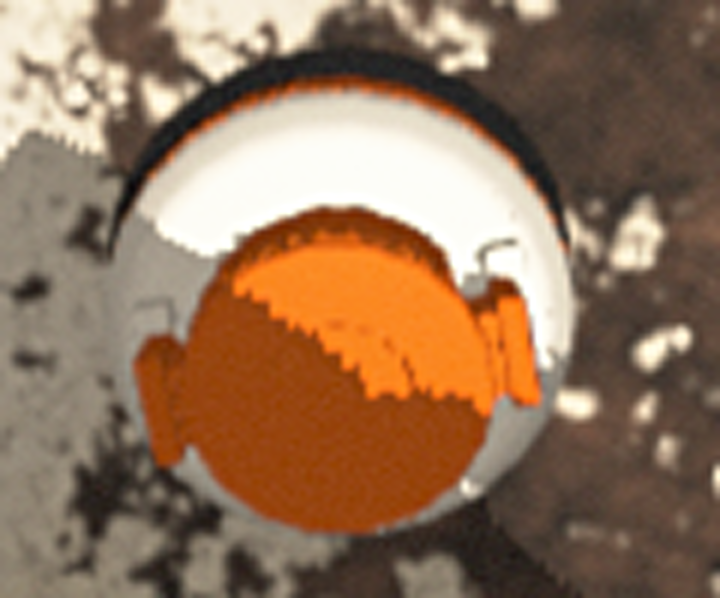

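Run:
```python
from h import *
import pickle
np.set_printoptions(precision=4,suppress=True)
s,i,im=pickle.load(open("w1.pkl","rb"))
f=lambda x,y,z:atz("w",260+x/6,120+y/5.7,z,i)
yaw=lambda d:np.degrees(np.arctan2(d[1],d[0]))
c=f(342,382,.116);print("c",c)
L=f(160,402,.1);Rr=f(512,343,.1);print(L,Rr,(L+Rr)/2,np.linalg.norm(L-Rr),yaw(L-Rr))
for a,b in(((137,362),(158,465)),((518,285),(538,403))):
    print("edge yaw",yaw(f(*a,.1)-f(*b,.1)),np.linalg.norm(f(*a,.1)-f(*b,.1)))
for e in((188,382),(495,382),(342,533)): print("rim",np.linalg.norm(f(*e,.116)-c))
R=np.array(s['tool_rot']);print("x yaw",yaw(R[:,0]),"y yaw",yaw(R[:,1]))
```

```text
c [0.6504 0.1652 0.116 ]
[0.6536 0.1973 0.1   ] [0.6436 0.137  0.1   ] [0.6486 0.1671 0.1   ] 0.061129916444299985 80.5896680470504
edge yaw -11.036127561242187 0.01956432521285402
edge yaw -8.93351183286304 0.021967867160709746
rim 0.024890307758621714
rim 0.024732959368466537
rim 0.027247160854109217
x yaw -19.723642512217058 y yaw -109.72358794211094
```

>>> carry_out(
  slide=[
    [0,0,0],
    [0,0,0],
    [0,0,0],
    [0,0,0],
    [0,0,0],
    [0,0,0],
    [0,0,0],
    [0,0,0],
  ],
  dr=[
    [0,0,-0.149],
    [0,0,-0.298],
    [0,0,-0.447],
    [0,0,-0.596],
    [0,0,-0.745],
    [0,0,-0.894],
    [0,0,-1.043],
    [0,0,-1.192],
  ],
  grip=[85,85,85,85,85,85,85,85],
)

```text
clock: 2.85
eef_pos: [0.6434, 0.1658, 0.2587]
tool_rot: [[0.66, 0.751, 0.001], [0.751, -0.66, -0.002], [-0.001, 0.002, -1.0]]
contact_force: [-0.1, 0.6, 0.6]
gripper_width: 0.993
grasp_force: 0.0
```

>>> carry_out(
  slide=[
    [0,0,0],
    [0,0,0],
    [0,0,0],
    [0,0,0],
    [0,0,0],
    [0,0,0],
    [0,0,0],
    [0,0,0],
  ],
  dr=[
    [0,0,-0.149],
    [0,0,-0.298],
    [0,0,-0.447],
    [0,0,-0.596],
    [0,0,-0.745],
    [0,0,-0.894],
    [0,0,-1.043],
    [0,0,-1.192],
  ],
  grip=[85,85,85,85,85,85,85,85],
)

```text
clock: 3.65
eef_pos: [0.6434, 0.1658, 0.2585]
tool_rot: [[-0.454, 0.891, 0.001], [0.891, 0.454, -0.002], [-0.002, -0.0, -1.0]]
contact_force: [0.6, 0.0, -0.8]
gripper_width: 0.996
grasp_force: 0.0
```

>>> carry_out(
  slide=[
    [-1,1,10],
    [-2,1,20],
    [-3,2,30],
    [-4,3,40],
    [-5,4,50],
    [-6,5,60],
    [-6,5,70],
    [-6,5,70],
  ],
  dr=[
    [0,0,-0.14],
    [0,0,-0.28],
    [0,0,-0.42],
    [0,0,-0.56],
    [0,0,-0.7],
    [0,0,-0.84],
    [0,0,-0.927],
    [0,0,-0.927],
  ],
  grip=[85,85,85,85,85,85,85,85],
)

```text
clock: 4.45
eef_pos: [0.6502, 0.1624, 0.1869]
tool_rot: [[-0.984, 0.177, -0.002], [0.177, 0.984, -0.002], [0.001, -0.002, -1.0]]
contact_force: [-0.3, 0.3, 0.5]
gripper_width: 0.993
grasp_force: 0.0
```

Run:
```python
from h import *
import pickle
s=state();i=cams.camera_info("wrist");im=cams.camera("wrist");pickle.dump((s,i,im),open("w2.pkl","wb"))
R=np.array(s['tool_rot'])
print(s['clock'],s['eef_pos'],np.round(s['joints'],0),np.degrees(np.arctan2(R[1,1],R[0,1])))
K=np.array(i['intrinsics']);p=K@(np.array(i['R'])@[.650,.166,.116]+i['t']);u,v=(p[:2]/p[2]).astype(int);print(u,v)
y0=min(max(v-80,0),240);x0=u-100
cv2.imwrite("pics/w2.png",cv2.resize(im[y0:y0+150,x0:x0+200,::-1],None,fx=4,fy=4,interpolation=cv2.INTER_CUBIC));print(x0,y0)
```

```text
4.45 [0.65018871 0.16241859 0.18692607] [ 22.  41. -64.  78.  37.  83.  40.] 79.82318034780347
324 222
224 142
```

View pics/w2.png

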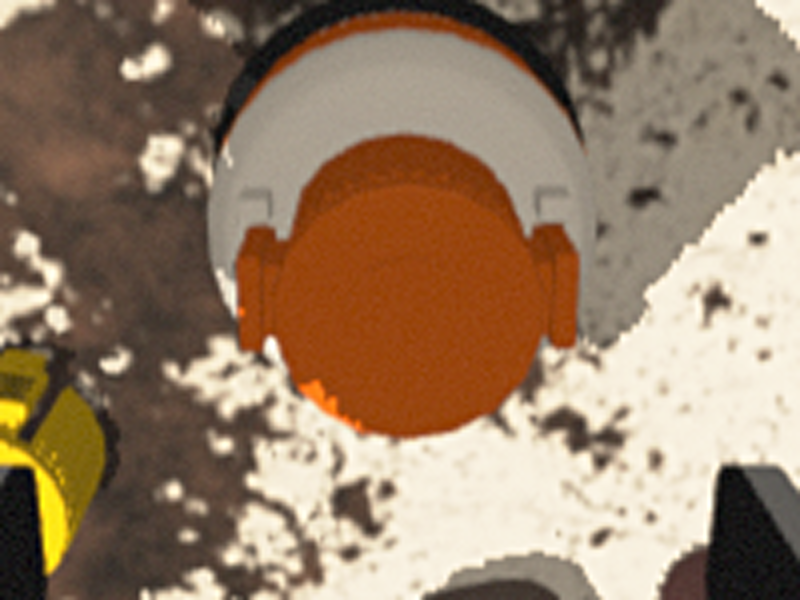

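The close view shows the tabs level at crop (258,290) and (560,290), with the cap top centred at (408,310). The yaw is aligned.

Run:
```python
from h import *
import pickle
s,i,im=pickle.load(open("w2.pkl","rb"))
f=lambda x,y,z:atz("w",224+x/4,142+y/4,z,i)
c=f(408,310,.116);L=f(258,290,.1);Q=f(560,290,.1)
R=np.array(s['tool_rot'])
print(c,(L+Q)/2,np.linalg.norm(L-Q),np.linalg.norm(f(545,310,.116)-c),np.linalg.norm(f(408,437,.116)-c))
d=L-Q;print(np.degrees(np.arctan2(d[1],d[0])))
print(1000*R.T@(np.r_[c[:2],.097]-s['eef_pos']))
```

```text
[0.64785623 0.1676419  0.116     ] [0.64966916 0.16792733 0.1       ] 0.06043322686860454 0.025537962414027254 0.026199874524767696
-100.0700316219957
[ 3.1078276   4.94945444 89.9181062 ]
```

>>> carry_out(
  slide=[
    [2,4,20],
    [2,4,40],
    [2,4,60],
    [2,4,75],
    [2,4,90],
    [2,4,90],
    [2,4,90],
  ],
  dr=[
    [0,0,0],
    [0,0,0],
    [0,0,0],
    [0,0,0],
    [0,0,0],
    [0,0,0],
    [0,0,0],
  ],
  grip=[85,85,85,85,85,85,85],
)

```text
clock: 5.2
eef_pos: [0.6495, 0.1692, 0.0988]
tool_rot: [[-0.984, 0.176, 0.0], [0.176, 0.984, 0.0], [-0.0, 0.0, -1.0]]
contact_force: [-0.1, 0.8, -0.1]
gripper_width: 0.994
grasp_force: 0.0
```

>>> carry_out(
  slide=[
    [0,0,0],
    [0,0,0],
    [0,0,0],
    [0,0,0],
    [0,0,0],
    [0,0,0],
    [0,0,0],
    [0,0,0],
  ],
  dr=[
    [0,0,0],
    [0,0,0],
    [0,0,0],
    [0,0,0],
    [0,0,0],
    [0,0,0],
    [0,0,0],
    [0,0,0],
  ],
  grip=[70,66,62,58,54,50,50,50],
  force=30,
)

```text
clock: 6.0
eef_pos: [0.6498, 0.1693, 0.1]
tool_rot: [[-0.984, 0.176, 0.002], [0.176, 0.984, -0.0], [-0.002, 0.0, -1.0]]
contact_force: [-1.7, -2.6, 10.9]
gripper_width: 0.614
grasp_force: 30.3
```

>>> carry_out(
  slide=[
    [0,0,-1],
    [0,0,-2],
    [0,0,-2],
    [0,0,-2],
    [0,0,-2],
    [0,0,-2],
    [0,0,-2],
    [0,0,-2],
  ],
  dr=[
    [0,0,0],
    [0,0,0.05],
    [0,0,0.13],
    [0,0,0.22],
    [0,0,0.31],
    [0,0,0.4],
    [0,0,0.5],
    [0,0,0.6],
  ],
  grip=[48,48,48,48,48,48,48,48],
  force=40,
)

```text
clock: 6.8
eef_pos: [0.6492, 0.1694, 0.1003]
tool_rot: [[-0.71, 0.704, -0.0], [0.704, 0.71, 0.0], [0.0, 0.0, -1.0]]
contact_force: [0.1, 0.5, -0.7]
gripper_width: 0.603
grasp_force: 41.7
```

>>> carry_out(
  slide=[
    [0,0,0],
    [0,0,0],
    [0,0,0],
    [0,0,0],
    [0,0,0],
    [0,0,0],
    [0,0,0],
  ],
  dr=[
    [0,0,0.1],
    [0,0,0.2],
    [0,0,0.3],
    [0,0,0.4],
    [0,0,0.45],
    [0,0,0.45],
    [0,0,0.45],
  ],
  grip=[48,48,48,48,48,48,48],
)

```text
clock: 7.5
eef_pos: [0.6494, 0.1696, 0.1004]
tool_rot: [[-0.339, 0.941, 0.001], [0.941, 0.339, 0.0], [0.0, 0.001, -1.0]]
contact_force: [1.1, 2.2, -0.4]
gripper_width: 0.6
grasp_force: 42.1
```

Run:
```python
from h import *
a=cams.camera("wrist")[100:400,120:520,::-1];b=cams.camera("scene")[170:270,210:310,::-1]
cv2.imwrite("pics/g1.png",np.hstack([cv2.resize(a,(440,330)),cv2.resize(b,(330,330),interpolation=cv2.INTER_CUBIC)]))
s=state();print(s['eef_pos'],np.round(s['joints']),s['gripper_width'],np.round(s['moment'],2),np.round(s['contact_force'],1))
```

```text
[0.64937892 0.16958586 0.10037752] [ 16.  40. -50.  83.  32.  71. -18.] 0.6002877954643521 [ 0.52 -0.47  0.07] [1.3 3.1 0.4]
```

View pics/g1.png

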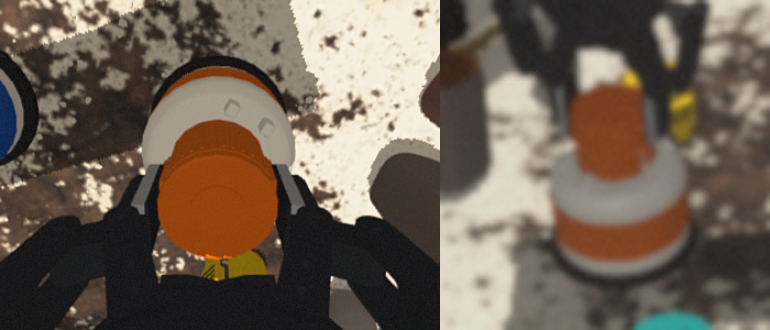

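The picture shows the cap between the fingers with the stop blocks now bare at (232,107) and (268,127), so the cap has turned with the gripper. I'll lift it.

>>> carry_out(
  slide=[
    [0,0,-4],
    [0,0,-10],
    [0,0,-18],
    [0,0,-28],
    [0,0,-40],
    [0,0,-55],
    [0,0,-75],
    [0,0,-100],
  ],
  dr=[
    [0,0,0],
    [0,0,0],
    [0,0,0],
    [0,0,0],
    [0,0,0],
    [0,0,0],
    [0,0,0],
    [0,0,0],
  ],
  grip=[48,48,48,48,48,48,48,48],
)

```text
clock: 8.4
eef_pos: [0.6488, 0.1691, 0.2015]
tool_rot: [[-0.337, 0.941, -0.001], [0.941, 0.337, -0.0], [-0.0, -0.001, -1.0]]
contact_force: [-0.1, -0.3, -0.4]
gripper_width: 0.598
grasp_force: 41.9
```

Run:
```python
from h import *
import pickle
s=state();i=cams.camera_info("wrist");a=cams.camera("wrist");b=cams.camera("scene");pickle.dump((s,i,a,b),open("w3.pkl","wb"))
cv2.imwrite("pics/l1.png",np.vstack([cv2.resize(a[:,:,::-1],(440,275)),cv2.resize(b[110:280,200:480,::-1],(440,267),interpolation=cv2.INTER_CUBIC)]))
print(s['eef_pos'],np.round(s['joints']),s['gripper_width'])
```

```text
[0.64882884 0.16906395 0.20152272] [ 16.  36. -53.  77.  28.  81. -16.] 0.5983201855815168
```

View pics/l1.png

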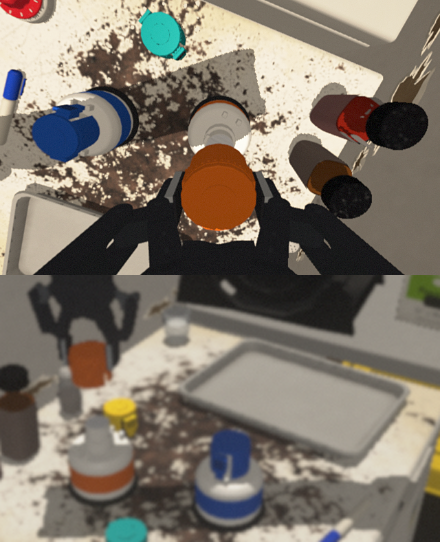

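The cap is held and clear of the neck, the tub is bare, and the blue cap is untouched. Next I'll carry it to the pan.

>>> carry_out(
  slide=[
    [-10,-9,0],
    [-30,-28,0],
    [-55,-51,0],
    [-82,-76,0],
    [-109,-101,0],
    [-136,-126,0],
    [-163,-151,0],
    [-190,-176,0],
  ],
  dr=[
    [0,0,0],
    [0,0,0],
    [0,0,0],
    [0,0,0],
    [0,0,0],
    [0,0,0],
    [0,0,0],
    [0,0,0],
  ],
  grip=[48,48,48,48,48,48,48,48],
)

```text
clock: 9.3
eef_pos: [0.5467, -0.0703, 0.2006]
tool_rot: [[-0.337, 0.941, -0.0], [0.941, 0.337, -0.001], [-0.001, -0.0, -1.0]]
contact_force: [0.4, -1.9, 0.3]
gripper_width: 0.601
grasp_force: 41.9
```

>>> carry_out(
  slide=[
    [-25,-23,0],
    [-46,-43,0],
    [-64,-60,0],
    [-78,-72,0],
    [-86,-80,0],
    [-88,-82,0],
    [-88,-82,0],
  ],
  dr=[
    [0,0,0],
    [0,0,0],
    [0,0,0],
    [0,0,0],
    [0,0,0],
    [0,0,0],
    [0,0,0],
  ],
  grip=[48,48,48,48,48,48,48],
)

```text
clock: 10.0
eef_pos: [0.5003, -0.1791, 0.2005]
tool_rot: [[-0.337, 0.941, 0.0], [0.941, 0.337, 0.0], [-0.0, 0.0, -1.0]]
contact_force: [0.6, 0.1, -0.9]
gripper_width: 0.598
grasp_force: 41.9
```

Run:
```python
from h import *
s=state();a=cams.camera("wrist");b=cams.camera("scene")
K=cams.camera_info("scene");p=np.array(K['intrinsics'])@(np.array(K['R'])@[s['eef_pos'][0],s['eef_pos'][1],.004]+K['t']);p=p/p[2]
b=b.copy();cv2.circle(b,(int(p[0]),int(p[1])),3,(255,0,255),-1)
cv2.imwrite("pics/p1.png",np.vstack([cv2.resize(a[:,:,::-1],(440,275)),cv2.resize(b[80:250,240:520,::-1],(440,267))]))
print(s['eef_pos'],np.round(s['joints']),s['gripper_width'],s['contact_force'])
```

```text
[ 0.50025473 -0.17905589  0.20049014] [ 63.  17. -56.  99.  14.  72.  24.] 0.5977786741546248 [ 0.60221421  0.0569947  -0.86960637]
```

View pics/p1.png

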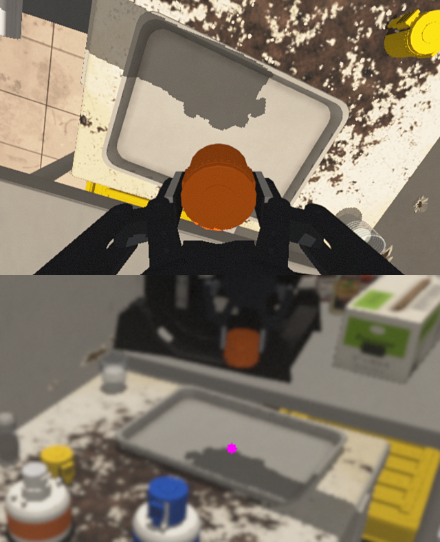

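The magenta target dot is at the middle of the pan floor, so I'll lower the cap there.

>>> carry_out(
  slide=[
    [0,0,15],
    [0,0,40],
    [0,0,70],
    [0,0,100],
    [0,0,125],
    [0,0,142],
    [0,0,152],
    [0,0,158],
  ],
  dr=[
    [0,0,0],
    [0,0,0],
    [0,0,0],
    [0,0,0],
    [0,0,0],
    [0,0,0],
    [0,0,0],
    [0,0,0],
  ],
  grip=[48,48,48,48,48,48,48,48],
)

```text
clock: 10.9
eef_pos: [0.5002, -0.1791, 0.0416]
tool_rot: [[-0.338, 0.941, -0.0], [0.941, 0.338, 0.0], [0.001, -0.0, -1.0]]
contact_force: [0.1, -0.2, -0.9]
gripper_width: 0.602
grasp_force: 41.9
```

>>> carry_out(
  slide=[
    [0,0,2],
    [0,0,4],
    [0,0,6],
    [0,0,8],
    [0,0,9],
    [0,0,9],
  ],
  dr=[
    [0,0,0],
    [0,0,0],
    [0,0,0],
    [0,0,0],
    [0,0,0],
    [0,0,0],
  ],
  grip=[48,48,48,48,48,48],
)

```text
clock: 11.5
eef_pos: [0.5002, -0.1796, 0.0333]
tool_rot: [[-0.337, 0.941, 0.0], [0.941, 0.337, -0.0], [-0.0, 0.0, -1.0]]
contact_force: [-0.4, -0.6, -1.2]
gripper_width: 0.601
grasp_force: 41.9
```

No contact yet, so I'll lower further in 1 mm steps.

>>> carry_out(
  slide=[
    [0,0,1],
    [0,0,2],
    [0,0,2],
  ],
  dr=[
    [0,0,0],
    [0,0,0],
    [0,0,0],
  ],
  grip=[48,48,48],
)

```text
clock: 11.8
eef_pos: [0.5001, -0.1795, 0.0312]
tool_rot: [[-0.337, 0.941, -0.0], [0.941, 0.337, -0.0], [-0.0, -0.0, -1.0]]
contact_force: [0.1, -0.0, -1.4]
gripper_width: 0.603
grasp_force: 41.9
```

>>> carry_out(
  slide=[
    [0,0,1],
    [0,0,2],
    [0,0,2],
  ],
  dr=[
    [0,0,0],
    [0,0,0],
    [0,0,0],
  ],
  grip=[48,48,48],
)

```text
clock: 12.1
eef_pos: [0.5004, -0.1796, 0.0303]
tool_rot: [[-0.337, 0.941, -0.0], [0.941, 0.337, -0.001], [-0.001, -0.0, -1.0]]
contact_force: [-5.5, 1.7, 13.5]
gripper_width: 0.599
grasp_force: 42.9
```

Contact at 13 N. I'll open gradually, then retreat.

>>> carry_out(
  slide=[
    [0,0,-1],
    [0,0,-1],
    [0,0,-1],
    [0,0,-1],
    [0,0,-1],
    [0,0,-1],
    [0,0,-1],
    [0,0,-1],
  ],
  dr=[
    [0,0,0],
    [0,0,0],
    [0,0,0],
    [0,0,0],
    [0,0,0],
    [0,0,0],
    [0,0,0],
    [0,0,0],
  ],
  grip=[53,57,61,65,70,76,82,85],
)

```text
clock: 12.9
eef_pos: [0.5002, -0.1795, 0.0304]
tool_rot: [[-0.337, 0.941, 0.0], [0.941, 0.337, -0.0], [-0.0, 0.0, -1.0]]
contact_force: [0.4, -0.0, 0.5]
gripper_width: 0.993
grasp_force: 0.0
```

>>> carry_out(
  slide=[
    [0,0,0],
    [0,0,-8],
    [0,0,-20],
    [0,0,-40],
    [0,0,-70],
    [0,0,-110],
    [0,0,-150],
    [0,0,-150],
  ],
  dr=[
    [0,0,0],
    [0,0,0],
    [0,0,0],
    [0,0,0],
    [0,0,0],
    [0,0,0],
    [0,0,0],
    [0,0,0],
  ],
  grip=[85,85,85,85,85,85,85,85],
)

```text
clock: 13.7
eef_pos: [0.5029, -0.1796, 0.1864]
tool_rot: [[-0.338, 0.941, 0.008], [0.941, 0.338, -0.004], [-0.006, 0.006, -1.0]]
contact_force: [0.6, 0.3, -0.5]
gripper_width: 0.996
grasp_force: 0.0
```

Run:
```python
from h import *
s=state();a=cams.camera("wrist");b=cams.camera("scene")
cv2.imwrite("pics/e1.png",np.vstack([cv2.resize(a[:,:,::-1],(440,275)),cv2.resize(b[100:270,220:500,::-1],(440,267))]))
print(s['clock'],s['eef_pos'],s['gripper_width'],s['contact_force'])
```

```text
13.7 [ 0.50294359 -0.17962805  0.18644204] 0.9960051000902788 [ 0.60738903  0.28100941 -0.47510182]
```

View pics/e1.png

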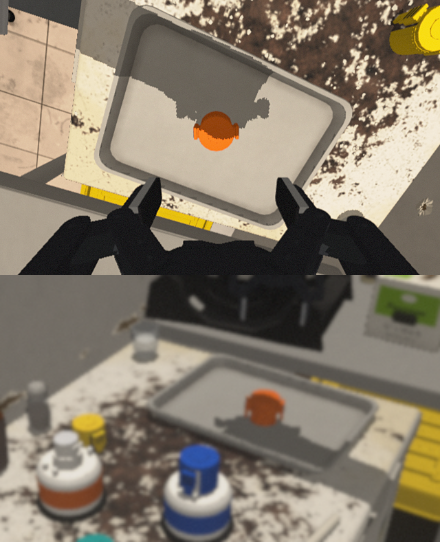

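The cap sits upright near the middle of the pan (wrist (216,131), scene (265,407)), the gripper is clear, and the blue cap is still closed.

```bash
python3 -c "
from station import bot
print(bot.finish_job())"
```

```text
the job is handed in; nothing more can be done
None
```

The orange cap was squeezed, turned about 60°, lifted off and set upright near the middle of the pan; the blue tub stayed closed, and the job was handed in at about 14 s with no verdict returned.

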